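# Set out the first-off parts for inspection

### The job

Set out the first-off parts on the green strip for inspection: stand the V-block on the strip midway between the two risers with its groove pointing from one riser to the other, lay the brass bar centrally in its groove, stand the bolt on its head in the middle of the red riser, and lay the nut flat in the middle of the blue riser. Lay the white marker on the table on the robot's side of the V-block, centred on it and parallel to the bar, about 75 mm from the bar (axis to axis). Leave the chuck key where it is.

Things in the scene. Friction and masses are not known exactly. Their poses are not given: they have to be found in the camera images.
- vee_mid (a point): Loose grey steel V-block, 60 mm long, 51 mm wide, 42 mm high, 0.4 to 0.8 kg, with a V groove along its top, starting groove up. The point is its centre, 21 mm above its underside. Its x axis runs along the groove (60 mm), y across it (the two parallel outer side faces, 51 mm apart, are the place to grip), z up.
- bar_mid (a point): Loose plain brass-coloured round bar, 25 mm diameter, 110 mm long, about 0.4 kg, starting lying on the table. The point is its centre; its x axis runs along the bar. Lying in the groove of the V-block its centre stands 41 mm above the V-block's underside.
- bolt_mid (a point): Loose grey steel hexagon bolt standing on its head, thread upward: 60 mm tall, head 10 mm high and 24 x 27 mm, threaded shank 16 mm diameter above it, 0.12 kg. The point is on its axis 30 mm above the underside of the head; z points up along the shank.
- nut_mid (a point): Loose grey steel hexagon nut lying flat, 16 mm high, 30 mm across flats, 34 mm across corners, 0.065 kg. The point is its centre, 8 mm above its underside; z is the axis of its hole, one pair of flats faces along +x and -x, corners point along +y and -y.
- marker_mid (a point): Loose white paint marker lying on the table, 132 mm long, 15 mm thick (does not roll), 0.02 kg. The point is its centre, 7.5 mm above the table; its y axis runs along the pen.
- strip: Fixed green rubber layout strip lying on the table, 290 mm long, 70 mm wide, 3 mm thick, with two thin yellow lines along its long edges. The origin is the centre of its underside, at table height; y runs along the strip, +x across it away from the robot (within about 20 degrees of the robot's forward direction), so -x is its robot side.
- red_riser_top (a point): Fixed red round riser with a flat steel top, 60 mm diameter, standing on one end of the strip (which end varies), 115 mm from the strip's centre. The point is the centre of its flat top, 41 mm above the table.
- blue_riser_top (a point): Fixed blue round riser, same shape and size as the red one, standing on the other end of the strip. The point is the centre of its flat top, 41 mm above the table.
- chuck_key: Bystander, to be left alone: loose steel drill chuck key (T shape), 57 x 56 x 14 mm, left of the strip. The origin is the centre of its underside.
Not all that is in view belongs to the job. Several things look just like the part that bears nut_mid: the one meant starts farthest to the robot's right.

How it is judged (in metres and radians):
At the end, for the whole second after the job is handed in: V-block at strip centre within 12 mm, 7 deg; bar seated in its groove, centred within 14 mm; bolt upright on red, nut flat on blue riser within 12 mm; marker on table, robot's side, 50-100 mm from the V-block's centre line, centred within 20 mm, parallel within 8 deg; all at rest (x of vee_mid in the frame of strip between -0.012 and 0.012 m and y of vee_mid in the frame of strip between -0.012 and 0.012 m and height (world z) of vee_mid between 0.021 and 0.027 m and angle between the x axis of vee_mid and the y axis of strip, either way round below 0.12 rad and angle between vee_mid's own z axis and vertical below 0.06 rad and x of bar_mid in the frame of vee_mid between -0.014 and 0.014 m and y of bar_mid in the frame of vee_mid between -0.005 and 0.005 m and z of bar_mid in the frame of vee_mid between 0.016 and 0.024 m and angle between the x axis of bar_mid and the x axis of vee_mid, either way round below 0.08 rad and horizontal distance between bolt_mid and red_riser_top below 0.012 m and height (world z) of bolt_mid between 0.067 and 0.075 m and angle between bolt_mid's own z axis and vertical below 0.08 rad and horizontal distance between nut_mid and blue_riser_top below 0.012 m and height (world z) of nut_mid between 0.045 and 0.053 m and angle between the z axis of nut_mid and the z axis of strip, either way round below 0.08 rad and x of marker_mid in the frame of strip below 0 m and (y of marker_mid in the frame of vee_mid between 0.05 and 0.1 m or y of marker_mid in the frame of vee_mid between -0.1 and -0.05 m) and x of marker_mid in the frame of vee_mid between -0.02 and 0.02 m and angle between the y axis of marker_mid and the x axis of bar_mid, either way round below 0.15 rad and height (world z) of marker_mid below 0.012 m and linear speed of each of vee_block, brass_bar, bolt, nut, marker below 0.02 m/s); the robot touches nothing.
It fails at once if the chuck key is disturbed (moved more than 20 mm) (distance of chuck_key from where it was at the start of the episode above 0.02 m).
It also fails if it takes over 123 s, if anything falls off the work surface, if the arm or the gripper's body presses on something with over 40 N, if the wrist force passes 120 N, or if a joint passes its speed limit or range.

### The arm

A 7-joint arm with a two-finger parallel gripper is mounted at the origin on the work surface; the furniture and walls round the work are solid. World frame = base frame: x ahead of the robot, y to its left, z up, the work surface at z = 0. Lengths are in m, angles in degrees, forces in N, time in s.
With the tool pointing down it reaches from about 0.35 to 0.9 m from the base axis. Payload 7.2 kg.
Tool frame: the origin (TCP) lies on the mounting face of the last link; the fingertips stand 182 mm ahead of it and the grasp point (between the pads) lies 163 mm ahead of it; z points along the fingers, y is the line along which they close (so a half turn about z gives the same grasp; the last joint's range is limited). The gripper opens to 88 mm and grips with 3 to 60 N. Pads are 20 mm wide; open, the fingers measure 115 mm over their backs; the gripper's body (75 mm by 178 mm) begins 61 mm behind the grasp point.
Start: joints at [-69.912, 23.554, -0.728, 91.456, 0.321, 64.991, -4.71], TCP at [0.254, 0.571, 0.405] pointing down, gripper open.
Joint ranges: [-169.25, 169.25], [-16.82, 113.86], [-84.01, 82.57], [7.8, 145.47], [-59.2, 239.2], [7.22, 106.19], [-163.78, 163.78]. Speed limits (degrees/s): [136.94, 136.94, 172.46, 172.46, 180, 180, 180].

### API

Orientations are given as a 3x3 rotation matrix whose columns are the frame's x, y, z axes.
In Python, from cell import manip gives the robot as it stands. The module is installed in compiled form; this text tells all that it offers.
- The arm moves only by the tool step_arm, never from a script. Its argument "series" is a list that holds one entry, the list of rows, each a list of 5 numbers: the shift along the tool's x, y, z each as a share of 0.25 m, from -1 to 1, then the turn about the tool's z as a share of 30 degrees, from -1 to 1, then the opening, from -1 (shut) to 1 (fully open). A call has 1 to 10 rows; each row is the pose to reach, as a shift and turn from the pose commanded when the call began, along the tool's axes at that moment; what a row does not reach only later rows make up. A row lasts 1/10 s, in which the tool goes at most 50 mm and 8.59 degrees, less where a joint would pass 70% of its speed; a pose out of reach is approached as far as the arm can. A call with a number of a shift or a turn outside -1 to 1 is refused whole. A call with a gripper value outside its range is refused whole. The fingers move at their own pace and stop on an object; "grip_force" is the grip in N (left out, the last holds). Time passes only in rows, so rows that repeat a pose let the fingers close. It gives the time, the measured TCP pose, the force and the opening at its end, in the units of the state.
- manip.observe(): the state, without advancing time (a new reading comes with each control period).
- manip.capture(name): name is "scene" or "top" or "wrist"; returns the picture (420x560x3 uint8, red, green, blue); there is no depth.
- manip.camera_info(name): a dict with "fovy" (degrees; the focal length in pixels is half the picture's height over the tangent of half this angle, whatever the lens; pixels are square), "cx", "cy" (the principal point, pixels), "R" (3x3) and "t" (3): a world point X has camera coordinates R X + t. Camera axes: x right, y down, z forward; pixel columns grow to the right and rows downward; lengths in m; the calibration is good to about 2 mm. A picture is of the moment at which its call begins: read the wrist's pose just before it. camera_info takes no time and is no camera call; for the wrist camera it gives the pose at the moment of the call.
- manip.sign_off(): hands the job in, once; it reports no verdict.
Trained networks look in the newest picture that a camera, given by its name, has taken for a name from the list of things; names that differ only in an ending like _2 or _b are one class to them, and where a whole thing is asked for, a point or a joint stands for the part that bears it (a point fixed in the world has none). Each returns a list of dicts, best first, with "p" (0 to 1); they miss things now and then, are a little off and sometimes report something else, mostly with a low value. They report only what shows in the picture. A call takes as long as a camera call. They do not tell look-alikes from the thing itself.
- manip.outline_of(target, camera): "mask" (420x560 bool, what is visible of it) and "at" ([column, row] in pixels, amid what is visible of it).
- manip.tip_of(target, camera): "at" ([column, row] in pixels: a listed point, or the origin of a listed thing).
The state is a dict: "time": time; "q": joint angles; "dq": joint speeds; "effort": joint torques, N m; "tcp_pos": TCP position; "ee_rot": TCP orientation; "force": force on the tool from outside, world axes, zero at the start; "wrist_torque": the same for the moment, N m; "finger_gap": finger opening in m.
Only numpy, scipy, OpenCV 4.12 (cv2) and the standard library are available. Lean on these libraries where they do the work, as an engineer would, in place of code of your own. Each camera call takes 0.05 s, during which the arm holds its last target. There are 200 camera calls.

## Working session

There is one attempt and no reset: what is moved stays moved. The work goes in short steps, Python scripts to look and compute and a tool call to move; the robot and the scene stay as the last step left them, time stands still between calls to the robot, and variables do not carry over. Pictures are saved under pics/ and viewed, on a budget of 14 in all, crops included, one or two more only if the job needs it, and the job is handed in when it is done.

Besides the shell and the picture viewer there is one more tool, called after "Call:" in YAML: its name, and indented under it one key for each argument. step_arm: Moves the arm, as the interface text tells. Its arguments: {"type":"object","properties":{"series":{"type":"array"},"grip_force":{"type":"number"}},"required":["series"]}

```bash
mkdir -p pics; cat > h.py <<'E'
import numpy as np, cv2
from cell import manip
def snap(n,f=None):
    im=manip.capture(n)
    if f: cv2.imwrite(f'pics/{f}.png',im[:,:,::-1])
    return im
def ray(n,uv,ci=None):
    c=ci or manip.camera_info(n); f=210/np.tan(np.radians(c['fovy'])/2)
    R=np.array(c['R']);t=np.array(c['t'])
    d=R.T@np.array([(uv[0]-c['cx'])/f,(uv[1]-c['cy'])/f,1]); return -R.T@t,d
def at_z(n,uv,z,ci=None):
    o,d=ray(n,uv,ci); return o+d*(z-o[2])/d[2]
def proj(n,X,ci=None):
    c=ci or manip.camera_info(n); f=210/np.tan(np.radians(c['fovy'])/2)
    p=np.array(c['R'])@np.array(X)+np.array(c['t']); return np.array([c['cx']+f*p[0]/p[2],c['cy']+f*p[1]/p[2]])
E
python3 - <<'E'
from h import *
for n in('scene','top','wrist'):
    snap(n,n+'0');c=manip.camera_info(n);print(n,c['fovy'],np.round(-np.array(c['R']).T@c['t'],3))
Z=dict(vee_mid=.021,bar_mid=.0125,bolt_mid=.03,nut_mid=.008,marker_mid=.0075,strip=0,red_riser_top=.041,blue_riser_top=.041,chuck_key=0)
for n in('top','scene'):
    for k,z in Z.items():
        for d in manip.tip_of(k,n)[:6]: print(n,k,round(d['p'],2),np.round(d['at']),np.round(at_z(n,d['at'],z),3))
s=manip.observe();print(s)
a=cv2.imread('pics/scene0.png');b=cv2.imread('pics/top0.png')
E
```

```text
scene 51.37124812853635 [-0.073 -0.54   0.436]
top 50.009192914415735 [0.315 0.083 0.951]
wrist 67.68579101928107 [0.181 0.602 0.384]
top vee_mid 0.72 [336. 232.] [ 0.447 -0.043  0.021]
top bar_mid 0.87 [246. 240.] [0.432 0.147 0.012]
top bar_mid 0.65 [193. 183.] [0.554 0.262 0.012]
top bolt_mid 0.66 [196. 241.] [0.428 0.247 0.03 ]
top nut_mid 0.64 [388. 238.] [ 0.435 -0.152  0.008]
top nut_mid 0.43 [174. 283.] [0.343 0.294 0.008]
top nut_mid 0.42 [327. 276.] [ 0.356 -0.022  0.008]
top nut_mid 0.42 [208. 146.] [0.639 0.231 0.008]
top marker_mid 0.64 [286. 240.] [0.431 0.062 0.007]
top strip 0.58 [301. 156.] [0.618 0.028 0.   ]
top red_riser_top 0.8 [252. 141.] [0.639 0.134 0.041]
top blue_riser_top 0.68 [383. 240.] [ 0.426 -0.134  0.041]
top blue_riser_top 0.63 [359. 158.] [ 0.601 -0.093  0.041]
top chuck_key 0.65 [192. 183.] [0.558 0.264 0.   ]
scene vee_mid 0.71 [287. 259.] [ 0.445 -0.04   0.021]
scene vee_mid 0.26 [248. 251.] [0.41  0.033 0.021]
scene bar_mid 0.97 [219. 232.] [0.431 0.153 0.013]
scene bolt_mid 0.61 [191. 210.] [0.434 0.26  0.03 ]
scene nut_mid 0.72 [147. 223.] [0.
[... 486 characters left out ...]
32057927,  64.99023813,  -4.70977103]), 'dq': array([-0.10642854, -0.01211697,  0.06677295,  0.04690641,  0.01080874,
       -0.08846865,  0.01778918]), 'effort': array([ 1.42609591e-03, -5.87747777e+01,  6.41234033e-01, -2.91387248e+01,
       -5.38004050e-02,  1.03824888e-02,  5.72949398e-05]), 'tcp_pos': array([0.25418122, 0.57098449, 0.4046535 ]), 'ee_rot': array([[-9.13576673e-01,  4.06666525e-01,  1.19615232e-05],
       [ 4.06666525e-01,  9.13576672e-01,  3.69851808e-05],
       [ 4.11286632e-06,  3.86531495e-05, -9.99999999e-01]]), 'force': array([ 0.07960105, -0.3205774 ,  0.25180021]), 'wrist_torque': array([-0.01390037,  0.02772396, -0.02152148]), 'finger_gap': 0.0878572555816635}
```

View pics/top0.png

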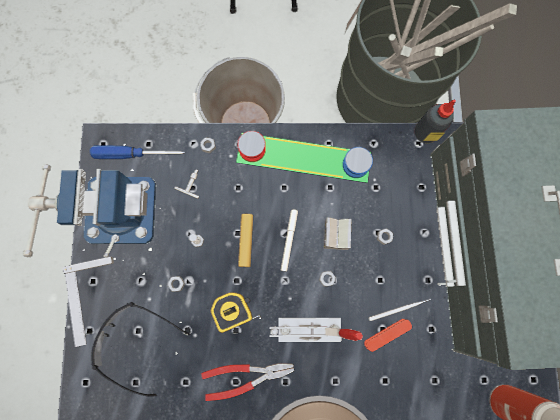

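View pics/scene0.png

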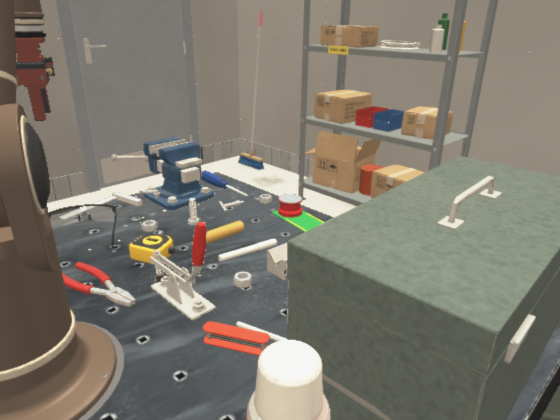

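Top view: red riser (252,147), blue riser (358,160), strip between them. The target nut is the rightmost one (386,236). Also visible: V-block (339,233), marker (289,240), bar (246,240), bolt (195,239), chuck key (190,182). The scene view agrees. Next I'll move so the wrist camera looks over the work.

```bash
cat >> h.py <<'E'
def go(x,y,z,psi=None):
    s=manip.observe();R=s['ee_rot'];p=s['tcp_pos'];d=R.T@(np.array([x,y,z])-p)
    cur=np.degrees(np.arctan2(R[1,1],R[0,1]));t=0
    if psi is not None: t=-((psi-cur+90)%180-90)
    print('shares',np.round(d/.25,4),'turn',round(t/30,4),'psi',round(cur,2),'q7',round(s['q'][6],1),'t',s['time'])
E
python3 - <<'E'
from h import *
c=manip.camera_info('wrist');print(np.round(c['R'],3))
go(.56,.05,.42,-9.5)
go(.56,.05,.42,90)
E
```

```text
[[ 0.407  0.914 -0.   ]
 [ 0.874 -0.389  0.292]
 [ 0.267 -0.119 -0.956]]
shares [-1.965  -1.4064 -0.0614] turn 2.5168 psi 66.0 q7 -4.7 t 1.05
shares [-1.965  -1.4064 -0.0614] turn -0.7999 psi 66.0 q7 -4.7 t 1.05
```

Call:
step_arm:
  series:
    - [[-0.98, -0.7, -0.03, 0, 1], [-0.98, -0.7, -0.03, 0, 1], [-0.98, -0.7, -0.03, 0, 1], [-0.98, -0.7, -0.03, 0, 1], [-0.98, -0.7, -0.03, 0, 1], [-0.98, -0.7, -0.03, 0, 1], [-0.98, -0.7, -0.03, 0, 1]]

```text
time: 1.75
tcp_pos: [0.4104, 0.3052, 0.4128]
ee_rot: [[-0.91, 0.416, 0.002], [0.416, 0.91, -0.002], [-0.003, -0.001, -1.0]]
force: [0.5, 0.4, 0.5]
finger_gap: 0.0874
```

Call:
step_arm:
  series:
    - [[-0.98, -0.7, -0.03, 0.9, 1], [-0.98, -0.7, -0.03, 0.9, 1], [-0.98, -0.7, -0.03, 0.9, 1], [-0.98, -0.7, -0.03, 0.9, 1], [-0.98, -0.7, -0.03, 0.9, 1], [-0.98, -0.7, -0.03, 0.9, 1], [-0.98, -0.7, -0.03, 0.9, 1], [-0.98, -0.7, -0.03, 0.9, 1]]

```text
time: 2.55
tcp_pos: [0.5598, 0.0511, 0.4194]
ee_rot: [[-0.627, 0.779, -0.0], [0.779, 0.627, -0.0], [0.0, -0.0, -1.0]]
force: [-0.7, 1.1, -0.3]
finger_gap: 0.0877
```

```bash
python3 - <<'E'
from h import *
go(.56,.05,.42,-9.5)
c=manip.camera_info('wrist');snap('wrist','w1')
print(np.round(-np.array(c['R']).T@c['t'],3))
Z=dict(vee_mid=.021,bar_mid=.0125,bolt_mid=.03,nut_mid=.008,marker_mid=.0075,strip=0,red_riser_top=.041,blue_riser_top=.041)
for k,z in Z.items():
    for d in manip.tip_of(k,'wrist')[:4]: print(k,round(d['p'],2),np.round(d['at']),np.round(at_z('wrist',d['at'],z),4))
E
```

```text
shares [-0.0039 -0.0023 -0.0023] turn 1.6115 psi 38.84 q7 34.9 t 2.55
[0.51  0.112 0.399]
vee_mid 0.79 [164. 184.] [ 0.4453 -0.0384  0.021 ]
vee_mid 0.49 [250.  46.] [0.434  0.1495 0.021 ]
bar_mid 0.77 [251.  51.] [0.4362 0.1474 0.0125]
nut_mid 0.74 [435. 111.] [0.6449 0.2342 0.008 ]
nut_mid 0.68 [111. 122.] [ 0.3526 -0.0195  0.008 ]
nut_mid 0.65 [122. 242.] [ 0.4429 -0.1456  0.008 ]
marker_mid 0.74 [205. 112.] [0.4337 0.0606 0.0075]
strip 0.87 [302. 226.] [0.6178 0.0216 0.    ]
red_riser_top 0.96 [381. 174.] [0.636  0.1371 0.041 ]
blue_riser_top 0.97 [238. 293.] [ 0.6015 -0.0921  0.041 ]
```

View pics/w1.png

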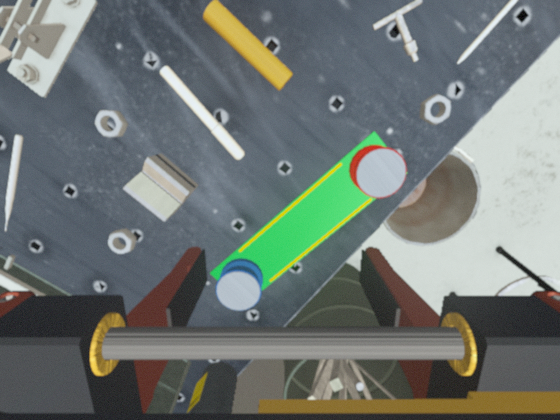

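```bash
python3 - <<'E'
from h import *
P=[at_z('wrist',p,.042) for p in([152,153],[196,185],[165,221],[123,188])]
for a,b in((0,1),(3,2),(0,3),(1,2)):
    d=P[b]-P[a];print(np.linalg.norm(d),np.degrees(np.arctan2(d[1],d[0])))
go(.445,-.04,.30,90)
E
```

```text
0.05933686827120491 0.8541951063145181
0.0601493890522098 -3.260333424116627
0.05584995768373032 -94.78253600797312
0.06008992458485646 -93.75440721192157
shares [ 4.000e-04 -5.887e-01  4.788e-01] turn -1.6976 psi 39.07 q7 34.9 t 3.0
```

Call:
step_arm:
  series:
    - [[0, -0.59, 0.45, -1, 1], [0, -0.59, 0.45, -1, 1], [0, -0.59, 0.45, -1, 1], [0, -0.59, 0.45, -1, 1], [0, -0.59, 0.45, -1, 1]]

```text
time: 3.5
tcp_pos: [0.4411, -0.043, 0.3049]
ee_rot: [[-0.933, 0.359, -0.006], [0.359, 0.933, -0.0], [0.005, -0.003, -1.0]]
force: [0.1, 0.6, -0.2]
finger_gap: 0.0879
```

Call:
step_arm:
  series:
    - [[0, 0, 0, -0.6, 1], [0, 0, 0, -0.6, 1], [0, 0, 0, -0.6, 1], [0, 0, 0, -0.6, 1]]

```text
time: 3.9
tcp_pos: [0.4454, -0.0405, 0.3076]
ee_rot: [[-0.998, 0.056, 0.001], [0.056, 0.998, 0.0], [-0.001, 0.0, -1.0]]
force: [0.9, 0.2, -0.3]
finger_gap: 0.0875
```

```bash
python3 - <<'E'
from h import *
go(.445,-.04,.30,87)
c=manip.camera_info('wrist');snap('wrist','w2')
print(np.round(-np.array(c['R']).T@c['t'],3))
for k,z in dict(vee_mid=.021,nut_mid=.008).items():
    for d in manip.tip_of(k,'wrist')[:4]: print(k,round(d['p'],2),np.round(d['at']),np.round(at_z('wrist',d['at'],z),4))
E
```

```text
shares [0.0019 0.002  0.0303] turn -0.0067 psi 86.8 q7 90.2 t 3.9
[ 0.366 -0.037  0.287]
vee_mid 0.76 [280. 210.] [ 0.444  -0.0441  0.021 ]
nut_mid 0.9 [168. 206.] [ 0.438  -0.1476  0.008 ]
nut_mid 0.73 [302. 100.] [ 0.3527 -0.0211  0.008 ]
```

View pics/w2.png

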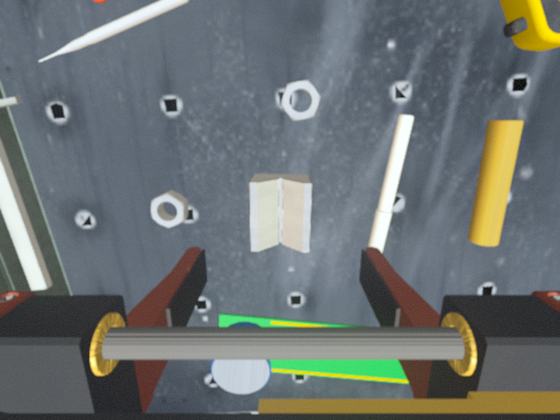

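```bash
python3 - <<'E'
from h import *
P=[at_z('wrist',p,.042) for p in([250,183],[310,182],[310,250],[250,250])]
print(np.round(P,4),np.mean(P,0))
go(.444,-.043,.189,87)
E
```

```text
[[ 0.4139 -0.0665  0.042 ]
 [ 0.4157 -0.0189  0.042 ]
 [ 0.4743 -0.0206  0.042 ]
 [ 0.4715 -0.0714  0.042 ]] [ 0.44386758 -0.0443575   0.042     ]
shares [ 0.004  -0.0096  0.4732] turn -0.0047 psi 86.86 q7 90.3 t 4.05
```

Call:
step_arm:
  series:
    - [[0.004, -0.013, 0.473, 0, 1], [0.004, -0.013, 0.473, 0, 1], [0.004, -0.013, 0.473, 0, 1], [0.004, -0.013, 0.473, 0, 1], [0.004, -0.013, 0.473, 0, -1], [0.004, -0.013, 0.473, 0, -1], [0.004, -0.013, 0.473, 0, -1], [0.004, -0.013, 0.473, 0, -1], [0.004, -0.013, 0.473, 0, -1], [0.004, -0.013, 0.473, 0, -1]]
  grip_force: 40

```text
time: 5.05
tcp_pos: [0.444, -0.0438, 0.1896]
ee_rot: [[-0.999, 0.052, 0.001], [0.052, 0.999, 0.001], [-0.001, 0.001, -1.0]]
force: [-1.3, 1.4, 7.2]
finger_gap: 0.0502
```

Call:
step_arm:
  series:
    - [[0, 0, -0.08, 0, -1], [0, 0, -0.24, 0, -1], [0, 0, -0.4, 0, -1], [0, 0, -0.4, 0, -1], [0, 0, -0.4, 0, -1], [0, 0, -0.4, 0, -1]]

```text
time: 5.65
tcp_pos: [0.4428, -0.0439, 0.2875]
ee_rot: [[-0.999, 0.052, -0.003], [0.052, 0.999, -0.0], [0.003, -0.0, -1.0]]
force: [0.8, 0.3, -5.5]
finger_gap: 0.0492
```

```bash
python3 - <<'E'
from h import *
go(.6185,.0225,.30,-9)
E
```

```text
shares [-0.6877  0.3018 -0.0519] turn -2.7994 psi 87.02 q7 91.8 t 5.65
```

Call:
step_arm:
  series:
    - [[-0.69, 0.3, -0.05, 0.25, -1], [-0.69, 0.3, -0.05, 0.5, -1], [-0.69, 0.3, -0.05, 0.75, -1], [-0.69, 0.3, -0.05, 1, -1], [-0.69, 0.3, -0.05, 1, -1]]

```text
time: 6.15
tcp_pos: [0.6232, 0.0253, 0.2985]
ee_rot: [[-0.839, 0.544, -0.0], [0.544, 0.839, -0.0], [0.0, -0.0, -1.0]]
force: [0.3, 0.5, -5.9]
finger_gap: 0.0498
```

Call:
step_arm:
  series:
    - [[0, 0, 0, 0.25, -1], [0, 0, 0, 0.5, -1], [0, 0, 0, 0.75, -1], [0, 0, 0, 1, -1], [0, 0, 0, 1, -1]]

```text
time: 6.65
tcp_pos: [0.619, 0.0219, 0.2989]
ee_rot: [[-0.453, 0.892, -0.004], [0.892, 0.453, -0.001], [0.001, -0.004, -1.0]]
force: [0.3, -0.7, -5.0]
finger_gap: 0.0502
```

Call:
step_arm:
  series:
    - [[0, 0, 0, 0.25, -1], [0, 0, 0, 0.5, -1], [0, 0, 0, 0.75, -1], [0, 0, 0, 1, -1], [0, 0, 0, 1, -1]]

```text
time: 7.15
tcp_pos: [0.6193, 0.0219, 0.2998]
ee_rot: [[0.05, 0.999, -0.003], [0.999, -0.05, -0.001], [-0.001, -0.003, -1.0]]
force: [0.7, -0.9, -4.7]
finger_gap: 0.0496
```

```bash
python3 - <<'E'
from h import *
go(.6185,.0225,.30,-9)
c=manip.camera_info('wrist');snap('wrist','w3')
for k,z in dict(red_riser_top=.041,blue_riser_top=.041,strip=0).items():
    for d in manip.tip_of(k,'wrist')[:2]: print(k,round(d['p'],2),np.round(d['at']),np.round(at_z('wrist',d['at'],z),4))
E
```

```text
shares [ 0.0022 -0.0033 -0.0007] turn 0.2041 psi -2.88 q7 9.5 t 7.15
red_riser_top 0.81 [299.  63.] [0.6361 0.1363 0.041 ]
strip 0.58 [279. 207.] [0.6163 0.0211 0.    ]
```

View pics/w3.png

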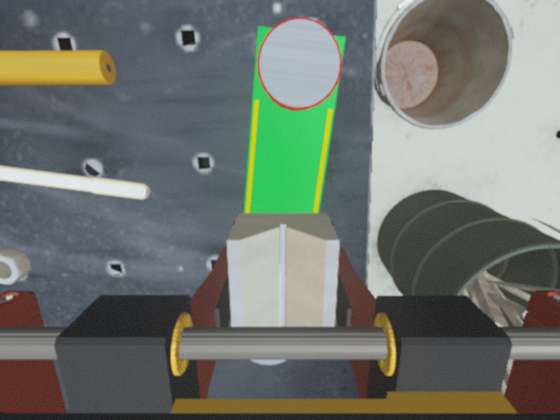

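```bash
python3 - <<'E'
from h import *
for a,b in(([257,101],[248,212]),([332,110],[317.5,212])):
    A,B=at_z('wrist',a,.003),at_z('wrist',b,.003);d=A-B;print(A,B,np.degrees(np.arctan2(d[0],d[1])))
go(.6185,.0225,.20,-9)
E
```

```text
[0.60307376 0.11451526 0.003     ] [0.58777141 0.01829779 0.003     ] 9.036592646066392
[0.66559653 0.10436032 0.003     ] [0.65201536 0.01522738 0.003     ] 8.663513884152573
shares [ 0.0028 -0.0046  0.4035] turn 0.2082 psi -2.75 q7 9.6 t 7.35
```

Call:
step_arm:
  series:
    - [[0.002, 0, 0.12, 0.2, -1], [0.002, 0, 0.24, 0.2, -1], [0.002, 0, 0.33, 0.2, -1], [0.002, 0, 0.38, 0.2, -1], [0.002, 0, 0.38, 0.2, -1]]

```text
time: 7.85
tcp_pos: [0.6193, 0.0222, 0.2048]
ee_rot: [[0.155, 0.988, -0.003], [0.988, -0.155, -0.0], [-0.001, -0.003, -1.0]]
force: [-0.6, -0.3, -4.8]
finger_gap: 0.0497
```

```bash
python3 - <<'E'
from h import *
go(.6195,.0225,.1925,-8.9)
E
```

```text
shares [0.0011 0.0007 0.0491] turn -0.0004 psi -8.91 q7 8.2 t 7.85
```

Call:
step_arm:
  series:
    - [[0.001, 0.001, 0.03, 0, -1], [0.001, 0.001, 0.049, 0, -1], [0.001, 0.001, 0.049, 0, -1], [0.001, 0.001, 0.049, 0, 1], [0.001, 0.001, 0.049, 0, 1], [0.001, 0.001, 0.049, 0, 1], [0.001, 0.001, 0.049, 0, 1], [0.001, 0.001, -0.2, 0, 1], [0.001, 0.001, -0.4, 0, 1], [0.001, 0.001, -0.4, 0, 1]]

```text
time: 8.85
tcp_pos: [0.6217, 0.0217, 0.3119]
ee_rot: [[0.157, 0.988, 0.008], [0.988, -0.157, 0.001], [0.002, 0.007, -1.0]]
force: [0.4, -0.1, 0.2]
finger_gap: 0.0879
```

```bash
python3 - <<'E'
from h import *
s=manip.observe();print(s['force'],s['finger_gap'])
c=manip.camera_info('wrist');snap('wrist','w4')
for k,z in dict(vee_mid=.024,red_riser_top=.041,blue_riser_top=.041).items():
    for d in manip.tip_of(k,'wrist')[:1]: print(k,round(d['p'],2),np.round(d['at']),np.round(at_z('wrist',d['at'],z),4))
for d in manip.outline_of('vee_mid','wrist')[:1]:
    print(d['at'],cv2.boundingRect(d['mask'].astype(np.uint8)))
go(.434,.148,.30,87)
E
```

```text
[ 0.44279357 -0.11362308  0.15935775] 0.0879403329931833
red_riser_top 0.71 [272.  67.] [0.6316 0.1364 0.041 ]
blue_riser_top 0.87 [275. 334.] [ 0.596  -0.0876  0.041 ]
[278.5, 211.2] (247, 175, 62, 78)
shares [ 0.3785 -0.8112  0.0209] turn 2.801 psi -8.97 q7 4.2 t 9.1
```

Call:
step_arm:
  series:
    - [[0.378, -0.81, 0.02, -0.25, 1], [0.378, -0.81, 0.02, -0.5, 1], [0.378, -0.81, 0.02, -0.75, 1], [0.378, -0.81, 0.02, -1, 1], [0.378, -0.81, 0.02, -1, 1]]

```text
time: 9.6
tcp_pos: [0.4309, 0.1493, 0.2995]
ee_rot: [[-0.366, 0.931, -0.005], [0.931, 0.366, -0.001], [0.001, -0.005, -1.0]]
force: [0.8, -0.4, 0.4]
finger_gap: 0.0878
```

Call:
step_arm:
  series:
    - [[0, 0, 0, -0.25, 1], [0, 0, 0, -0.5, 1], [0, 0, 0, -0.75, 1], [0, 0, 0, -1, 1], [0, 0, 0, -1, 1]]

```text
time: 10.1
tcp_pos: [0.4344, 0.1474, 0.3]
ee_rot: [[-0.779, 0.628, -0.003], [0.628, 0.779, -0.001], [0.001, -0.003, -1.0]]
force: [1.0, -0.8, -0.2]
finger_gap: 0.0876
```

Call:
step_arm:
  series:
    - [[0, 0, 0, -0.25, 1], [0, 0, 0, -0.5, 1], [0, 0, 0, -0.75, 1], [0, 0, 0, -1, 1], [0, 0, 0, -1, 1], [0, 0, 0, -1, 1]]

```text
time: 10.7
tcp_pos: [0.4348, 0.1474, 0.3007]
ee_rot: [[-0.987, 0.162, -0.001], [0.162, 0.987, -0.001], [0.001, -0.001, -1.0]]
force: [0.7, -0.2, -0.7]
finger_gap: 0.0878
```

```bash
cat >> h.py <<'E'
def axis(k,z,n='wrist'):
    d=manip.outline_of(k,n)[0];ys,xs=np.nonzero(d['mask'])
    P=np.array([at_z(n,p,z)[:2] for p in np.c_[xs,ys][::3]])
    r=cv2.minAreaRect(P.astype(np.float32)*1000)
    b=cv2.boxPoints(r);e=max(b[1]-b[0],b[2]-b[1],key=np.linalg.norm)
    print(k,round(d['p'],2),'rect',np.round(r[0],1),np.round(r[1],1),'ang',round(np.degrees(np.arctan2(e[1],e[0])),1))
E
python3 - <<'E'
from h import *
go(.434,.148,.30,87)
snap('wrist','w5')
for k,z in dict(bar_mid=.0125,bolt_mid=.03,marker_mid=.0075).items():
    for d in manip.tip_of(k,'wrist')[:2]: print(k,round(d['p'],2),np.round(d['at']),np.round(at_z('wrist',d['at'],z),4))
axis('bar_mid',.0125);axis('marker_mid',.0075)
E
```

```text
shares [0.0035 0.0021 0.0029] turn -0.2117 psi 80.65 q7 62.6 t 10.7
bar_mid 0.93 [282. 212.] [0.4356 0.1446 0.0125]
bolt_mid 0.78 [405. 196.] [0.4333 0.2478 0.03  ]
marker_mid 0.92 [187. 223.] [0.4336 0.0565 0.0075]
bar_mid 0.84 rect [435.8 146.9] [ 24.5 115.8] ang -2.3Traceback (most recent call last):
  File "<stdin>", line 6, in <module>
  File "h.py", line 22, in axis
    d=manip.outline_of(k,n)[0];ys,xs=np.nonzero(d['mask'])
      ~~~~~~~~~~~~~~~~~~~~~^^^
IndexError: list index out of range
```

View pics/w5.png

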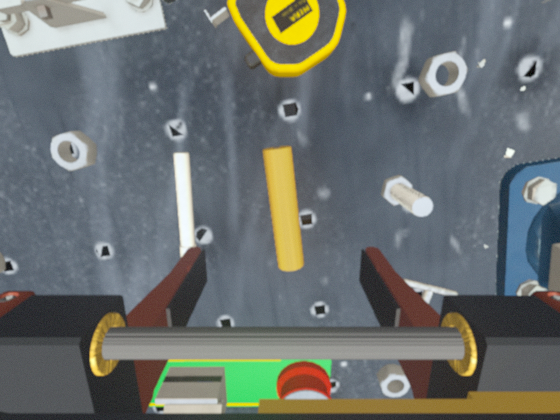

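```bash
python3 - <<'E'
from h import *
go(.4357,.146,.1910,87.2)
E
```

```text
shares [-0.0041 -0.0057  0.4413] turn -0.209 psi 80.93 q7 62.8 t 11.0
```

Call:
step_arm:
  series:
    - [[-0.004, -0.006, 0.2, -0.21, 1], [-0.004, -0.006, 0.35, -0.21, 1], [-0.004, -0.006, 0.441, -0.21, 1], [-0.004, -0.006, 0.441, -0.21, 1], [-0.004, -0.006, 0.441, -0.21, -1], [-0.004, -0.006, 0.441, -0.21, -1], [-0.004, -0.006, 0.441, -0.21, -1], [-0.004, -0.006, 0.441, -0.21, -1], [-0.004, -0.006, 0.441, -0.21, -1], [-0.004, -0.006, 0.441, -0.21, -1]]

```text
time: 12.0
tcp_pos: [0.4358, 0.146, 0.1915]
ee_rot: [[-0.999, 0.047, 0.001], [0.047, 0.999, 0.0], [-0.001, 0.0, -1.0]]
force: [-0.1, -0.7, -0.0]
finger_gap: 0.0431
```

Call:
step_arm:
  series:
    - [[0, 0, 0, 0, -1], [0, 0, -0.06, 0, -1], [0, 0, -0.2, 0, -1], [0, 0, -0.4, 0, -1], [0, 0, -0.4, 0, -1], [0, 0, -0.4, 0, -1]]

```text
time: 12.6
tcp_pos: [0.4359, 0.1461, 0.2922]
ee_rot: [[-0.999, 0.047, 0.002], [0.047, 0.999, 0.002], [-0.002, 0.002, -1.0]]
force: [0.3, 0.1, 0.6]
finger_gap: 0.0003
```

```bash
python3 - <<'E'
from h import *
go(.6195,.0225,.30,-8.9)
E
```

```text
shares [-0.7568 -0.4593 -0.0303] turn -2.7928 psi 87.32 q7 69.8 t 12.6
```

```bash
python3 - <<'E'
from h import *
snap('wrist','w6')
for k,z in dict(bar_mid=.0125,vee_mid=.024).items():
    for d in manip.tip_of(k,'wrist')[:2]: print(k,round(d['p'],2),np.round(d['at']),np.round(at_z('wrist',d['at'],z),4))
axis('bar_mid',.0125)
go(.4357,.146,.19,87.2)
E
```

```text
bar_mid 0.61 [287. 215.] [0.4359 0.1481 0.0125]
vee_mid 0.78 [167. 395.] [0.6139 0.02   0.024 ]
bar_mid 0.56 rect [420.7 146. ] [24.4 90.5] ang -2.9
shares [-0.0027  0.0016  0.3998] turn 0.0035 psi 87.31 q7 69.8 t 12.8
```

View pics/w6.png

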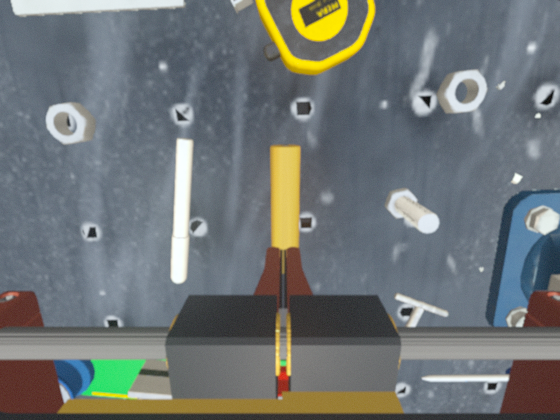

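The bar was not disturbed. I lifted before the fingers had closed. I'll retry with a longer close.

Call:
step_arm:
  series:
    - [[0, 0, 0, 0, 1], [0, 0, 0, 0, 1], [0, 0, 0, 0, 1], [0, 0, 0, 0, 1], [0, 0, 0, 0, 1], [-0.002, 0.004, 0.1, 0, 1], [-0.002, 0.004, 0.2, 0, 1], [-0.002, 0.004, 0.2, 0, 1]]

```text
time: 13.6
tcp_pos: [0.4353, 0.1466, 0.2391]
ee_rot: [[-0.999, 0.047, -0.004], [0.047, 0.999, -0.002], [0.004, -0.002, -1.0]]
force: [-1.2, 0.0, -0.2]
finger_gap: 0.0613
```

Call:
step_arm:
  series:
    - [[0, 0, 0.1, 0, 1], [0, 0, 0.197, 0, 1], [0, 0, 0.197, 0, 1], [0, 0, 0.197, 0, -1], [0, 0, 0.197, 0, -1], [0, 0, 0.197, 0, -1], [0, 0, 0.197, 0, -1], [0, 0, 0.197, 0, -1], [0, 0, 0.197, 0, -1], [0, 0, 0.197, 0, -1]]

```text
time: 14.6
tcp_pos: [0.4363, 0.1469, 0.192]
ee_rot: [[-0.999, 0.047, 0.0], [0.047, 0.999, 0.0], [-0.0, 0.0, -1.0]]
force: [-0.1, 0.2, 0.8]
finger_gap: 0.0352
```

Call:
step_arm:
  series:
    - [[0, 0, 0, 0, -1], [0, 0, 0, 0, -1], [0, 0, 0, 0, -1], [0, 0, 0, 0, -1], [0, 0, 0, 0, -1]]
  grip_force: 50

```text
time: 15.1
tcp_pos: [0.4363, 0.147, 0.1919]
ee_rot: [[-0.999, 0.047, 0.0], [0.047, 0.999, 0.0], [-0.0, 0.0, -1.0]]
force: [-0.1, 1.4, 0.0]
finger_gap: 0.0237
```

Call:
step_arm:
  series:
    - [[0, 0, -0.03, 0, -1], [0, 0, -0.1, 0, -1], [0, 0, -0.25, 0, -1], [0, 0, -0.4, 0, -1], [0, 0, -0.4, 0, -1], [0, 0, -0.4, 0, -1]]

```text
time: 15.7
tcp_pos: [0.436, 0.1467, 0.2923]
ee_rot: [[-0.999, 0.047, 0.001], [0.047, 0.999, 0.001], [-0.001, 0.001, -1.0]]
force: [0.3, 0.1, -4.3]
finger_gap: 0.0239
```

```bash
python3 - <<'E'
from h import *
go(.6195,.0225,.30,-8.9)
E
```

```text
shares [-0.7565 -0.4619 -0.0305] turn -2.7931 psi 87.31 q7 69.9 t 15.7
```

Held (−4.3 N). Next I carry it to the strip, turning +3.2 units.

Call:
step_arm:
  series:
    - [[-0.1, -0.06, -0.03, 0.2, -1], [-0.25, -0.15, -0.03, 0.4, -1], [-0.4, -0.25, -0.03, 0.6, -1], [-0.55, -0.35, -0.03, 0.8, -1], [-0.7, -0.43, -0.03, 1, -1], [-0.756, -0.462, -0.03, 1, -1], [-0.756, -0.462, -0.03, 1, -1]]

```text
time: 16.4
tcp_pos: [0.6204, 0.0203, 0.2967]
ee_rot: [[-0.84, 0.543, -0.003], [0.543, 0.84, -0.003], [0.001, -0.004, -1.0]]
force: [-0.4, 0.1, -4.6]
finger_gap: 0.024
```

Call:
step_arm:
  series:
    - [[0, 0, 0, 0.2, -1], [0, 0, 0, 0.4, -1], [0, 0, 0, 0.6, -1], [0, 0, 0, 0.8, -1], [0, 0, 0, 1, -1], [0, 0, 0, 1, -1]]

```text
time: 17.0
tcp_pos: [0.6183, 0.0237, 0.2976]
ee_rot: [[-0.459, 0.889, -0.004], [0.889, 0.459, -0.0], [0.002, -0.003, -1.0]]
force: [-0.3, 0.1, -4.2]
finger_gap: 0.0239
```

Call:
step_arm:
  series:
    - [[0, 0, 0, 0.2, -1], [0, 0, 0, 0.4, -1], [0, 0, 0, 0.6, -1], [0, 0, 0, 0.8, -1], [0, 0, 0, 1, -1], [0, 0, 0, 1, -1]]

```text
time: 17.6
tcp_pos: [0.6188, 0.0233, 0.2982]
ee_rot: [[0.045, 0.999, -0.002], [0.999, -0.045, -0.0], [-0.0, -0.002, -1.0]]
force: [-0.5, -0.4, -4.0]
finger_gap: 0.0238
```

```bash
python3 - <<'E'
from h import *
go(.6195,.0225,.24,-8.9)
snap('wrist','w7')
for k,z in dict(red_riser_top=.041,vee_mid=.024).items():
    for d in manip.tip_of(k,'wrist')[:2]: print(k,round(d['p'],2),np.round(d['at']),np.round(at_z('wrist',d['at'],z),4))
E
```

```text
shares [-0.0032  0.0036  0.2329] turn 0.2106 psi -2.58 q7 14.2 t 17.6
red_riser_top 0.87 [301.  68.] [0.6367 0.1344 0.041 ]
```

View pics/w7.png

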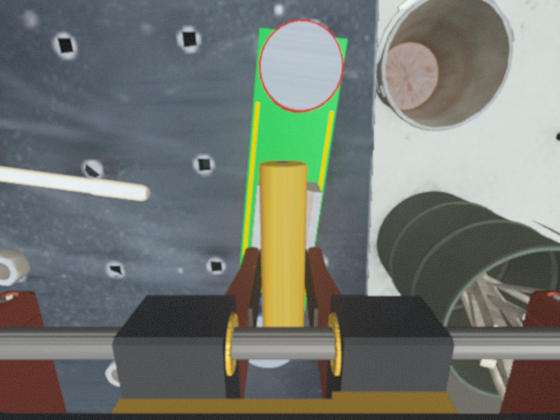

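```bash
python3 - <<'E'
from h import *
A,B=at_z('wrist',[259,187],.045),at_z('wrist',[322,184],.045)
print(A,B,(A+B)/2,np.degrees(np.arctan2((B-A)[1],(B-A)[0])),'expect',.6195+.03*.155,.0225+.03*.988)
go(.6195,.0225,.2330,-8.9)
E
```

```text
[0.60279589 0.05193384 0.045     ] [0.65064943 0.05223325 0.045     ] [0.62672266 0.05208354 0.045     ] 0.35848571915121746 expect 0.6241500000000001 0.05214
shares [-0.0018  0.0016  0.2635] turn 0.2156 psi -2.43 q7 14.4 t 17.75
```

Call:
step_arm:
  series:
    - [[0.001, 0.002, 0.07, 0.2156, -1], [0.001, 0.002, 0.16, 0.2156, -1], [0.001, 0.002, 0.22, 0.2156, -1], [0.001, 0.002, 0.25, 0.2156, -1], [0.001, 0.002, 0.25, 0.2156, -1], [0.001, 0.002, 0.25, 0.2156, -1]]

```text
time: 18.35
tcp_pos: [0.6204, 0.0226, 0.2374]
ee_rot: [[0.159, 0.987, 0.001], [0.987, -0.159, -0.0], [0.0, 0.001, -1.0]]
force: [0.4, -0.4, -4.9]
finger_gap: 0.024
```

```bash
python3 - <<'E'
from h import *
go(.62,.0225,.2290,-8.9)
E
```

```text
shares [-0.0005 -0.0017  0.0337] turn -0.0081 psi -9.14 q7 11.6 t 18.35
```

Call:
step_arm:
  series:
    - [[0, -0.002, 0.02, 0, -1], [0, -0.002, 0.033, 0, -1], [0, -0.002, 0.033, 0, -1], [0, -0.002, 0.033, 0, 0], [0, -0.002, 0.033, 0, 0], [0, -0.002, 0.033, 0, 0], [0, -0.002, 0.033, 0, 0], [0, -0.002, -0.05, 0, 0.5], [0, -0.002, -0.2, 0, 1], [0, -0.002, -0.3, 0, 1]]

```text
time: 19.35
tcp_pos: [0.6199, 0.0225, 0.3139]
ee_rot: [[0.16, 0.987, 0.001], [0.987, -0.16, -0.0], [0.0, 0.001, -1.0]]
force: [0.2, 0.5, 0.5]
finger_gap: 0.0642
```

```bash
python3 - <<'E'
from h import *
print(manip.observe()['finger_gap'])
snap('wrist','w8')
for n,ks in (('wrist',('bar_mid','vee_mid','red_riser_top','blue_riser_top')),):
  for k in ks:
    z={'bar_mid':.044,'vee_mid':.024}.get(k,.041)
    for d in manip.tip_of(k,n)[:1]: print(k,round(d['p'],2),np.round(d['at']),np.round(at_z(n,d['at'],z),4))
axis('bar_mid',.044)
go(.434,.058,.30,85)
E
```

```text
0.06420466184561492
bar_mid 0.93 [284. 219.] [0.6235 0.0194 0.044 ]
red_riser_top 0.92 [279.  69.] [0.6361 0.1352 0.041 ]
blue_riser_top 0.9 [281. 331.] [ 0.6005 -0.0889  0.041 ]
bar_mid 0.82 rect [619.2  24.4] [114.8  24.5] ang 80.0
shares [ 0.0196 -0.7536  0.0447] turn 2.8617 psi -9.15 q7 8.3 t 19.65
```

View pics/w8.png

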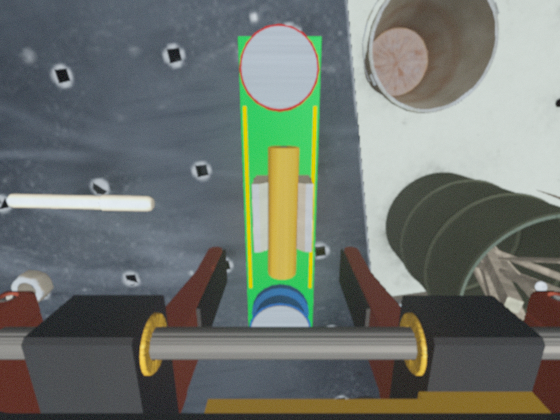

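Call:
step_arm:
  series:
    - [[0.02, -0.75, 0.04, -0.3, 1], [0.02, -0.75, 0.04, -0.6, 1], [0.02, -0.75, 0.04, -0.9, 1], [0.02, -0.75, 0.04, -1, 1], [0.02, -0.75, 0.04, -1, 1]]

```text
time: 20.15
tcp_pos: [0.4305, 0.0582, 0.3003]
ee_rot: [[-0.359, 0.933, -0.007], [0.933, 0.359, 0.001], [0.003, -0.006, -1.0]]
force: [0.9, -0.5, -0.6]
finger_gap: 0.088
```

Call:
step_arm:
  series:
    - [[0, 0, 0, -0.28, 1], [0, 0, 0, -0.56, 1], [0, 0, 0, -0.84, 1], [0, 0, 0, -1, 1], [0, 0, 0, -1, 1]]

```text
time: 20.65
tcp_pos: [0.4357, 0.0575, 0.3014]
ee_rot: [[-0.775, 0.631, -0.001], [0.631, 0.775, -0.001], [0.0, -0.001, -1.0]]
force: [0.0, 0.1, 0.8]
finger_gap: 0.0881
```

Call:
step_arm:
  series:
    - [[0, 0, 0, -0.28, 1], [0, 0, 0, -0.56, 1], [0, 0, 0, -0.84, 1], [0, 0, 0, -1, 1], [0, 0, 0, -1, 1], [0, 0, 0, -1, 1]]

```text
time: 21.25
tcp_pos: [0.4355, 0.0576, 0.3016]
ee_rot: [[-0.986, 0.164, -0.0], [0.164, 0.986, -0.0], [0.0, -0.0, -1.0]]
force: [0.0, -0.5, -0.2]
finger_gap: 0.0878
```

```bash
python3 - <<'E'
from h import *
go(.434,.058,.19,85)
im=snap('wrist','w9')
for d in manip.tip_of('marker_mid','wrist')[:2]: print(round(d['p'],2),np.round(d['at']),np.round(at_z('wrist',d['at'],.0075),4))
try: axis('marker_mid',.0075)
except Exception as e: print(e)
c=im[100:270,230:330].min(2)>165
n,l,st,_=cv2.connectedComponentsWithStats(c.astype(np.uint8));i=1+st[1:,4].argmax()
ys,xs=np.nonzero(l==i);P=np.array([at_z('wrist',(x+230,y+100),.012)[:2] for x,y in zip(xs,ys)])
r=cv2.minAreaRect((P*1000).astype(np.float32));print(st[i],r)
E
```

```text
shares [0.0062 0.0008 0.4464] turn -0.148 psi 80.56 q7 76.7 t 21.25
0.76 [284. 206.] [0.4327 0.0581 0.0075]
marker_mid 0.89 rect [435.2  55.3] [ 14.7 134. ] ang -10.9
[  44   33   18  137 2069] ((430.8709411621094, 56.45707702636719), (14.227320671081543, 125.59355926513672), 79.68102264404297)
```

View pics/w9.png

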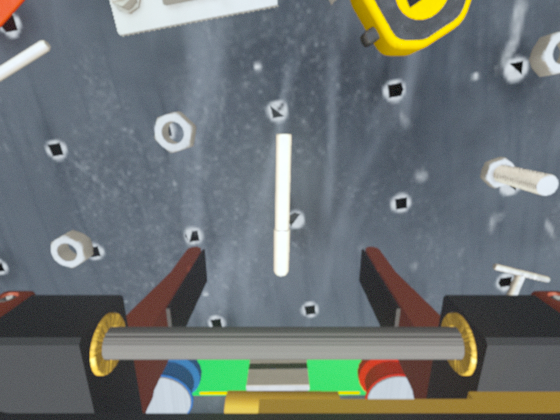

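```bash
python3 - <<'E'
from h import *
go(.434,.0568,.1855,79.6)
E
```

```text
shares [ 0.0048 -0.0044  0.4649] turn 0.0367 psi 80.7 q7 76.8 t 21.4
```

Call:
step_arm:
  series:
    - [[0.005, -0.004, 0.2, 0.035, 0.3], [0.005, -0.004, 0.35, 0.035, 0], [0.005, -0.004, 0.44, 0.035, 0], [0.005, -0.004, 0.464, 0.035, -1], [0.005, -0.004, 0.464, 0.035, -1], [0.005, -0.004, 0.464, 0.035, -1], [0.005, -0.004, 0.464, 0.035, -1], [0.005, -0.004, 0.464, 0.035, -1], [0.005, -0.004, 0.464, 0.035, -1], [0.005, -0.004, 0.464, 0.035, -1]]
  grip_force: 15

```text
time: 22.4
tcp_pos: [0.4341, 0.0571, 0.1864]
ee_rot: [[-0.984, 0.177, 0.001], [0.177, 0.984, 0.001], [-0.001, 0.001, -1.0]]
force: [-0.6, -0.6, 5.9]
finger_gap: 0.0148
```

Call:
step_arm:
  series:
    - [[0, 0, 0, 0, -1], [0, 0, 0, 0, -1], [0, 0, 0, 0, -1], [0, 0, 0, 0, -1], [0, 0, 0, 0, -1]]

```text
time: 22.9
tcp_pos: [0.4342, 0.057, 0.1864]
ee_rot: [[-0.984, 0.177, 0.001], [0.177, 0.984, 0.001], [-0.001, 0.001, -1.0]]
force: [-1.6, -0.5, 6.7]
finger_gap: 0.0148
```

Call:
step_arm:
  series:
    - [[0, 0, -0.1, 0, -1], [0, 0, -0.3, 0, -1], [0, 0, -0.4, 0, -1], [0, 0, -0.4, 0, -1]]

```text
time: 23.3
tcp_pos: [0.435, 0.057, 0.2889]
ee_rot: [[-0.984, 0.177, 0.005], [0.177, 0.984, 0.003], [-0.005, 0.003, -1.0]]
force: [0.2, 2.0, -0.2]
finger_gap: 0.015
```

```bash
python3 - <<'E'
from h import *
print(manip.observe()['finger_gap'])
go(.5454,.0341,.29,-8.9)
E
```

```text
0.015019023389569315
shares [-0.4509 -0.0117 -0.0024] turn 2.9561 psi 79.78 q7 77.8 t 23.3
```

Call:
step_arm:
  series:
    - [[-0.15, -0.012, 0, 0.28, -1], [-0.35, -0.012, 0, 0.56, -1], [-0.45, -0.012, 0, 0.84, -1], [-0.45, -0.012, 0, 1, -1], [-0.45, -0.012, 0, 1, -1]]

```text
time: 23.8
tcp_pos: [0.5442, 0.0338, 0.2843]
ee_rot: [[-0.763, 0.647, -0.002], [0.647, 0.763, -0.001], [0.001, -0.002, -1.0]]
force: [-1.0, 0.0, -0.5]
finger_gap: 0.0152
```

Call:
step_arm:
  series:
    - [[0, 0, 0, 0.28, -1], [0, 0, 0, 0.56, -1], [0, 0, 0, 0.84, -1], [0, 0, 0, 1, -1], [0, 0, 0, 1, -1]]

```text
time: 24.3
tcp_pos: [0.5434, 0.0344, 0.2851]
ee_rot: [[-0.34, 0.94, -0.002], [0.94, 0.34, -0.0], [0.0, -0.002, -1.0]]
force: [0.1, 0.7, -0.3]
finger_gap: 0.015
```

Call:
step_arm:
  series:
    - [[0, 0, 0.1, 0.28, -1], [0, 0, 0.2, 0.56, -1], [0, 0, 0.3, 0.84, -1], [0, 0, 0.34, 0.955, -1], [0, 0, 0.34, 0.955, -1], [0, 0, 0.34, 0.955, -1]]

```text
time: 24.9
tcp_pos: [0.5439, 0.0339, 0.2009]
ee_rot: [[0.15, 0.989, -0.001], [0.989, -0.15, -0.0], [-0.0, -0.001, -1.0]]
force: [0.3, 0.2, -0.3]
finger_gap: 0.0146
```

```bash
python3 - <<'E'
from h import *
go(.5454,.0341,.187,-8.9)
E
```

```text
shares [0.0016 0.0058 0.0554] turn 0.0095 psi -8.61 q7 18.7 t 24.9
```

Call:
step_arm:
  series:
    - [[0.002, 0.006, 0.03, 0.01, -1], [0.002, 0.006, 0.055, 0.01, -1], [0.002, 0.006, 0.055, 0.01, -1], [0.002, 0.006, 0.055, 0.01, -0.1], [0.002, 0.006, 0.055, 0.01, -0.1], [0.002, 0.006, 0.055, 0.01, -0.1], [0.002, 0.006, 0.055, 0.01, -0.1], [0.002, 0.006, -0.1, 0.01, -0.1], [0.002, 0.006, -0.3, 0.01, 1], [0.002, 0.006, -0.35, 0.01, 1]]

```text
time: 25.9
tcp_pos: [0.5469, 0.0335, 0.2924]
ee_rot: [[0.16, 0.987, 0.005], [0.987, -0.16, 0.001], [0.002, 0.005, -1.0]]
force: [0.7, -0.5, -1.1]
finger_gap: 0.0523
```

```bash
python3 - <<'E'
from h import *
snap('wrist','w10')
axis('marker_mid',.0075);axis('bar_mid',.044)
go(.433,.248,.33,80)
E
```

```text
marker_mid 0.77 rect [544.9  34.4] [132.1  15.3] ang 81.6
bar_mid 0.65 rect [617.8  25.2] [114.7  26.5] ang 80.0
shares [ 0.7712 -0.58   -0.1652] turn -2.9705 psi -9.12 q7 12.4 t 26.05
```

Call:
step_arm:
  series:
    - [[0.77, -0.58, -0.1, 0, 1], [0.77, -0.58, -0.1, 0, 1], [0.77, -0.58, -0.1, 0, 1], [0.77, -0.58, -0.1, 0, 1], [0.77, -0.58, -0.1, 0, 1], [0.77, -0.58, -0.1, 0, 1], [0.77, -0.58, -0.1, 0, 1]]

```text
time: 26.75
tcp_pos: [0.4321, 0.2484, 0.312]
ee_rot: [[0.156, 0.988, -0.001], [0.988, -0.156, -0.002], [-0.002, -0.001, -1.0]]
force: [1.0, 0.1, 0.2]
finger_gap: 0.0878
```

```bash
python3 - <<'E'
from h import *
c=manip.camera_info('wrist')
snap('wrist','w11')
for d in manip.tip_of('bolt_mid','wrist')[:2]: print(round(d['p'],2),np.round(d['at']),np.round(at_z('wrist',d['at'],.03),4))
for d in manip.tip_of('chuck_key','wrist')[:2]: print(round(d['p'],2),np.round(d['at']),np.round(at_z('wrist',d['at'],0),4))
d=manip.outline_of('bolt_mid','wrist')[0];print(cv2.boundingRect(d['mask'].astype(np.uint8)))
print(proj('wrist',[.433,.248,0]),proj('wrist',[.433,.248,.06]))
go(.433,.248,.22)
E
```

```text
0.9 [283. 209.] [0.4346 0.248  0.03  ]
0.85 [416. 164.] [0.5624 0.2625 0.    ]
(270, 189, 28, 41)
[280.75473512 200.4185189 ] [280.27679699 220.02610322]
shares [ 0.0083 -0.0043  0.3717] turn 0.0 psi -9.32 q7 -15.6 t 26.95
```

View pics/w11.png

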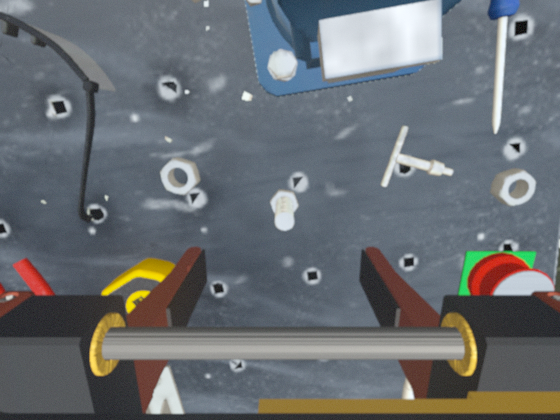

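```bash
python3 - <<'E'
from h import *
for p in ([284,203],): print(at_z('wrist',p,.01))
print(at_z('wrist',[285,223],.06), at_z('wrist',[320,80],.1))
go(.435,.2465,.205)
E
```

```text
[0.43607716 0.24764447 0.01      ]
[0.43625029 0.24497734 0.06      ] [0.47155373 0.34011456 0.1       ]
shares [0.0037 0.0046 0.4318] turn 0.0 psi -9.32 q7 -15.6 t 26.95
```

Call:
step_arm:
  series:
    - [[0.003, 0.007, 0.15, 0, 1], [0.003, 0.007, 0.3, 0, 0.5], [0.003, 0.007, 0.43, 0, 0.2], [0.003, 0.007, 0.43, 0, 0.2], [0.003, 0.007, 0.43, 0, -1], [0.003, 0.007, 0.43, 0, -1], [0.003, 0.007, 0.43, 0, -1], [0.003, 0.007, 0.43, 0, -1], [0.003, 0.007, 0.43, 0, -1], [0.003, 0.007, 0.43, 0, -1]]
  grip_force: 25

```text
time: 27.95
tcp_pos: [0.435, 0.2481, 0.2063]
ee_rot: [[0.159, 0.987, 0.0], [0.987, -0.159, 0.001], [0.001, 0.0, -1.0]]
force: [-0.5, -0.6, 0.5]
finger_gap: 0.0193
```

Call:
step_arm:
  series:
    - [[0, 0, 0, 0, -1], [0, 0, 0, 0, -1], [0, 0, 0, 0, -1], [0, 0, 0, 0, -1]]

```text
time: 28.35
tcp_pos: [0.435, 0.248, 0.2061]
ee_rot: [[0.159, 0.987, -0.0], [0.987, -0.159, 0.001], [0.0, -0.0, -1.0]]
force: [-1.2, 0.5, 5.2]
finger_gap: 0.0154
```

Call:
step_arm:
  series:
    - [[0, 0, -0.1, 0, -1], [0, 0, -0.3, 0, -1], [0, 0, -0.48, 0, -1], [0, 0, -0.48, 0, -1], [0, 0, -0.48, 0, -1]]

```text
time: 28.85
tcp_pos: [0.4349, 0.2482, 0.3263]
ee_rot: [[0.158, 0.987, 0.001], [0.987, -0.158, 0.002], [0.002, 0.0, -1.0]]
force: [-0.9, 0.3, -2.2]
finger_gap: 0.0155
```

```bash
python3 - <<'E'
from h import *
s=manip.observe();print(s['finger_gap'],s['force'])
go(.6365,.137,.30,-9)
E
```

```text
0.015477918141953295 [-0.94102853  0.34276001 -2.20596224]
shares [-0.3116  0.8666  0.105 ] turn -0.0038 psi -9.11 q7 -16.4 t 28.85
```

Call:
step_arm:
  series:
    - [[-0.06, 0.17, 0, 0, -1], [-0.12, 0.34, 0, 0, -1], [-0.18, 0.51, 0.03, 0, -1], [-0.25, 0.7, 0.06, 0, -1], [-0.31, 0.866, 0.1, 0, -1], [-0.31, 0.866, 0.1, 0, -1], [-0.31, 0.866, 0.1, 0, -1]]

```text
time: 29.55
tcp_pos: [0.6364, 0.1351, 0.298]
ee_rot: [[0.162, 0.987, -0.004], [0.987, -0.162, -0.002], [-0.002, -0.004, -1.0]]
force: [-0.6, 0.4, -1.4]
finger_gap: 0.0154
```

```bash
python3 - <<'E'
from h import *
snap('wrist','w12')
for k,z in (('red_riser_top',.041),('blue_riser_top',.041),('bolt_mid',.127)):
    for d in manip.tip_of(k,'wrist')[:2]: print(k,round(d['p'],2),np.round(d['at']),np.round(at_z('wrist',d['at'],z),4))
go(.6365,.137,.2475,-9)
E
```

```text
red_riser_top 0.55 [285. 219.] [0.6376 0.1387 0.041 ]
bolt_mid 0.63 [283. 265.] [0.6369 0.1415 0.127 ]
shares [-0.0047  0.005   0.2116] turn -0.0018 psi -9.05 q7 3.1 t 29.75
```

View pics/w12.png

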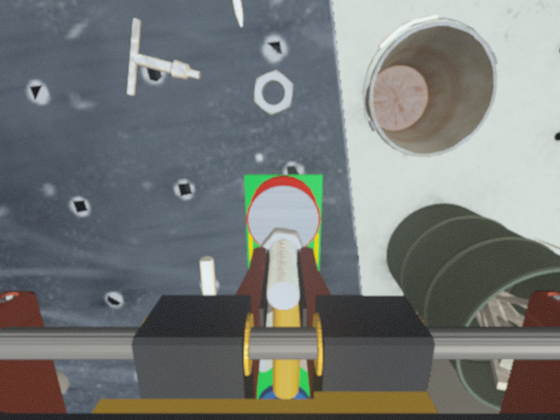

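Call:
step_arm:
  series:
    - [[-0.001, 0.007, 0.08, 0, -1], [-0.001, 0.007, 0.15, 0, -1], [-0.001, 0.007, 0.19, 0, -1], [-0.001, 0.007, 0.19, 0, -1], [-0.001, 0.007, 0.19, 0, -1]]

```text
time: 30.25
tcp_pos: [0.6381, 0.1365, 0.2535]
ee_rot: [[0.159, 0.987, -0.0], [0.987, -0.159, -0.0], [-0.0, -0.0, -1.0]]
force: [0.2, -0.9, -0.4]
finger_gap: 0.0155
```

```bash
python3 - <<'E'
from h import *
go(.637,.138,.2475,-9)
E
```

```text
shares [ 0.0052 -0.0052  0.0241] turn -0.005 psi -9.15 q7 5.1 t 30.25
```

Call:
step_arm:
  series:
    - [[0.005, -0.005, 0.015, 0, -1], [0.005, -0.005, 0.024, 0, -1], [0.005, -0.005, 0.024, 0, -1], [0.005, -0.005, 0.024, 0, -1]]

```text
time: 30.65
tcp_pos: [0.6371, 0.1378, 0.2475]
ee_rot: [[0.159, 0.987, 0.0], [0.987, -0.159, 0.0], [0.0, 0.0, -1.0]]
force: [-0.3, -0.3, -1.1]
finger_gap: 0.0152
```

Just off or touching. One millimetre lower, then release.

Call:
step_arm:
  series:
    - [[0, 0, 0.005, 0, -1], [0, 0, 0.005, 0, -1], [0, 0, 0.005, 0, 0], [0, 0, 0.005, 0, 0], [0, 0, 0.005, 0, 0], [0, 0, 0.005, 0, 0], [0, 0, 0.005, 0, 0], [0, 0, -0.1, 0, 0], [0, 0, -0.25, 0, 0], [0, 0, -0.35, 0, 1]]

```text
time: 31.65
tcp_pos: [0.6374, 0.1375, 0.3369]
ee_rot: [[0.16, 0.987, 0.001], [0.987, -0.16, -0.0], [0.0, 0.001, -1.0]]
force: [1.1, -0.4, -0.1]
finger_gap: 0.0487
```

```bash
python3 - <<'E'
from h import *
snap('wrist','w13')
for k,z in (('red_riser_top',.041),('bolt_mid',.071)):
    for d in manip.tip_of(k,'wrist')[:2]: print(k,round(d['p'],2),np.round(d['at']),np.round(at_z('wrist',d['at'],z),4))
go(.437,-.148,.32,-9)
go(.437,-.148,.32,-30)
E
```

```text
red_riser_top 0.55 [281. 210.] [0.6386 0.1349 0.041 ]
bolt_mid 0.63 [281. 217.] [0.6379 0.1385 0.071 ]
shares [-1.2559 -0.6101  0.0624] turn -0.0054 psi -9.16 q7 1.7 t 31.8
shares [-1.2559 -0.6101  0.0624] turn 0.6946 psi -9.16 q7 1.7 t 31.8
```

View pics/w13.png

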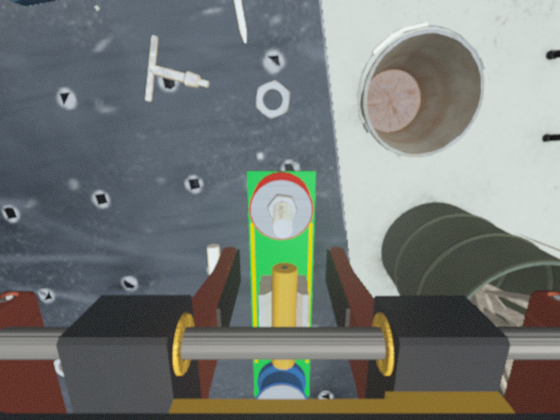

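Call:
step_arm:
  series:
    - [[-0.63, -0.3, 0.03, 0, 1], [-0.63, -0.3, 0.03, 0, 1], [-0.63, -0.3, 0.03, 0, 1], [-0.63, -0.3, 0.03, 0, 1], [-0.63, -0.3, 0.03, 0, 1]]

```text
time: 32.3
tcp_pos: [0.5355, -0.0091, 0.3266]
ee_rot: [[0.165, 0.986, -0.002], [0.986, -0.165, 0.0], [-0.0, -0.002, -1.0]]
force: [0.9, 0.9, 0.7]
finger_gap: 0.0878
```

Call:
step_arm:
  series:
    - [[-0.63, -0.31, 0.1, 0, 1], [-0.63, -0.31, 0.1, 0, 1], [-0.63, -0.31, 0.1, 0, 1], [-0.63, -0.31, 0.1, 0, 1], [-0.63, -0.31, 0.1, 0, 1], [-0.63, -0.31, 0.1, 0, 1]]

```text
time: 32.9
tcp_pos: [0.4369, -0.1483, 0.302]
ee_rot: [[0.159, 0.987, -0.0], [0.987, -0.159, 0.0], [0.0, -0.0, -1.0]]
force: [0.6, 0.4, -0.3]
finger_gap: 0.0878
```

```bash
python3 - <<'E'
from h import *
im=snap('wrist')
for d in manip.tip_of('nut_mid','wrist')[:3]: print(round(d['p'],2),np.round(d['at']),np.round(at_z('wrist',d['at'],.008),4))
go(.437,-.148,.32,-9)
cv2.imwrite('pics/w14.png',cv2.resize(im[130:270,200:360,::-1],None,fx=4,fy=4,interpolation=cv2.INTER_CUBIC))
E
```

```text
0.88 [287. 204.] [ 0.4424 -0.1447  0.008 ]
0.56 [156.  75.] [ 0.3551 -0.0213  0.008 ]
shares [-0.0019 -0.0019 -0.0713] turn -0.0012 psi -9.04 q7 30.8 t 33.0
```

View pics/w14.png

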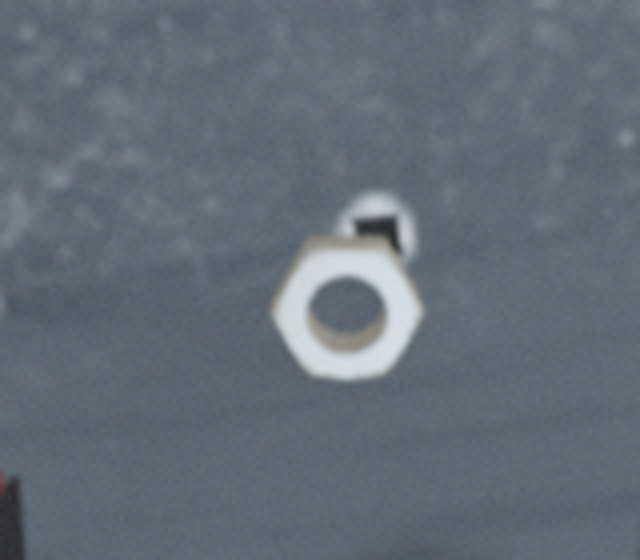

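```bash
python3 - <<'E'
from h import *
p=at_z('wrist',[286.9,207.7],.016);print(p)
go(p[0],p[1],.187,22)
E
```

```text
[ 0.44239125 -0.14567573  0.016     ]
shares [0.0107 0.018  0.4607] turn -1.0346 psi -9.04 q7 30.8 t 33.0
```

Call:
step_arm:
  series:
    - [[0.011, 0.018, 0.1, -0.28, 1], [0.011, 0.018, 0.2, -0.56, 1], [0.011, 0.018, 0.3, -0.84, 0.5], [0.011, 0.018, 0.35, -1, 0.5], [0.011, 0.018, 0.46, -1, 0.5], [0.011, 0.018, 0.46, -1, 0.5], [0.011, 0.018, 0.46, -1, -1], [0.011, 0.018, 0.46, -1, -1], [0.011, 0.018, 0.46, -1, -1], [0.011, 0.018, 0.46, -1, -1]]

```text
time: 34.0
tcp_pos: [0.4417, -0.1467, 0.1881]
ee_rot: [[-0.356, 0.934, 0.001], [0.934, 0.356, -0.0], [-0.001, 0.001, -1.0]]
force: [0.6, 0.4, -0.4]
finger_gap: 0.0374
```

Call:
step_arm:
  series:
    - [[0, 0, 0, 0, -1], [0, 0, 0, 0, -1], [0, 0, 0, 0, -1], [0, 0, 0, 0, -1], [0, 0, 0, 0, -1], [0, 0, 0, 0, -1]]

```text
time: 34.6
tcp_pos: [0.4415, -0.1469, 0.1879]
ee_rot: [[-0.356, 0.935, 0.001], [0.935, 0.356, 0.001], [0.0, 0.001, -1.0]]
force: [-0.9, 2.3, 6.7]
finger_gap: 0.0294
```

Call:
step_arm:
  series:
    - [[0, 0, -0.1, 0, -1], [0, 0, -0.3, 0, -1], [0, 0, -0.44, 0, -1], [0, 0, -0.44, 0, -1], [0, 0, -0.44, 0, -1]]

```text
time: 35.1
tcp_pos: [0.4413, -0.1466, 0.2978]
ee_rot: [[-0.356, 0.934, 0.002], [0.934, 0.356, 0.001], [0.0, 0.002, -1.0]]
force: [-0.5, 0.7, -0.6]
finger_gap: 0.0296
```

```bash
python3 - <<'E'
from h import *
s=manip.observe();print(s['finger_gap'])
go(.6015,-.091,.29)
E
```

```text
0.02958743149602265
shares [-0.0206  0.6777  0.0325] turn 0.0 psi 20.88 q7 55.3 t 35.1
```

Call:
step_arm:
  series:
    - [[-0.02, 0.17, 0.03, 0, -1], [-0.02, 0.34, 0.03, 0, -1], [-0.02, 0.51, 0.03, 0, -1], [-0.02, 0.678, 0.03, 0, -1], [-0.02, 0.678, 0.1, 0, -1], [-0.02, 0.678, 0.15, 0, -1], [-0.02, 0.678, 0.15, 0, -1], [-0.02, 0.678, 0.15, 0, -1]]

```text
time: 35.9
tcp_pos: [0.6004, -0.0921, 0.2591]
ee_rot: [[-0.354, 0.935, -0.002], [0.935, 0.354, -0.0], [0.001, -0.002, -1.0]]
force: [-0.1, -0.8, -0.7]
finger_gap: 0.0292
```

```bash
python3 - <<'E'
from h import *
snap('wrist','w15')
for k,z in (('blue_riser_top',.041),('nut_mid',.08)):
    for d in manip.tip_of(k,'wrist')[:2]: print(k,round(d['p'],2),np.round(d['at']),np.round(at_z('wrist',d['at'],z),4))
go(.6015,-.091,.2290)
E
```

```text
blue_riser_top 0.84 [280. 239.] [ 0.5997 -0.0927  0.041 ]
nut_mid 0.72 [284. 262.] [ 0.6018 -0.0905  0.08  ]
nut_mid 0.63 [375.  83.] [0.6089 0.0122 0.08  ]
shares [0.0027 0.0022 0.1264] turn 0.0 psi 20.78 q7 50.9 t 36.05
```

View pics/w15.png

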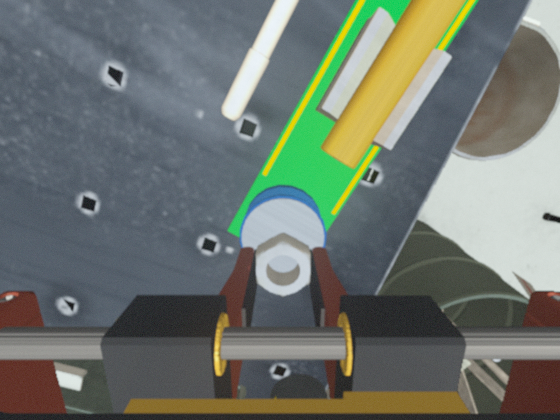

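Call:
step_arm:
  series:
    - [[0.002, 0.001, 0.06, 0, -1], [0.002, 0.001, 0.1, 0, -1], [0.002, 0.001, 0.12, 0, -1], [0.002, 0.001, 0.123, 0, -1], [0.002, 0.001, 0.123, 0, -1], [0.002, 0.001, 0.123, 0, -1]]

```text
time: 36.65
tcp_pos: [0.6014, -0.0907, 0.2287]
ee_rot: [[-0.356, 0.935, -0.0], [0.935, 0.356, -0.0], [0.0, -0.0, -1.0]]
force: [0.1, -0.1, -1.3]
finger_gap: 0.0295
```

Call:
step_arm:
  series:
    - [[0, 0, 0.004, 0, -1], [0, 0, 0.004, 0, -1], [0, 0, 0.004, 0, 0.2], [0, 0, 0.004, 0, 0.2], [0, 0, 0.004, 0, 0.2], [0, 0, 0.004, 0, 0.2], [0, 0, 0.004, 0, 0.2], [0, 0, -0.15, 0, 0.2], [0, 0, -0.3, 0, 0.2], [0, 0, -0.45, 0, 0.2]]

```text
time: 37.65
tcp_pos: [0.6013, -0.0908, 0.3428]
ee_rot: [[-0.355, 0.935, -0.001], [0.935, 0.355, -0.0], [-0.0, -0.001, -1.0]]
force: [0.5, 0.9, 0.2]
finger_gap: 0.0526
```

```bash
python3 - <<'E'
from h import *
snap('wrist','w16')
go(.56,.03,.45)
E
```

```text
shares [ 0.5158  0.0157 -0.4057] turn 0.0 psi 20.78 q7 47.0 t 37.7
```

Call:
step_arm:
  series:
    - [[0.51, 0.01, -0.4, 1, 1], [0.51, 0.01, -0.4, 1, 1], [0.51, 0.01, -0.4, 1, 1], [0.51, 0.01, -0.4, 1, 1], [0.51, 0.01, -0.4, 1, 1], [0.51, 0.01, -0.4, 1, 1]]

```text
time: 38.3
tcp_pos: [0.5584, 0.0292, 0.4412]
ee_rot: [[0.156, 0.988, 0.0], [0.988, -0.156, -0.0], [-0.0, 0.0, -1.0]]
force: [0.5, -0.3, 1.0]
finger_gap: 0.0877
```

```bash
python3 - <<'E'
from h import *
im=snap('wrist');ci=manip.camera_info('wrist');im2=snap('top')
Z=dict(vee_mid=.024,bar_mid=.044,bolt_mid=.071,nut_mid=.049,marker_mid=.0075,strip=0,red_riser_top=.041,blue_riser_top=.041,chuck_key=0)
for n in('wrist','top'):
  for k,z in Z.items():
    for d in manip.tip_of(k,n)[:1 if k!='nut_mid' else 4]: print(n,k,round(d['p'],2),np.round(d['at']),np.round(at_z(n,d['at'],z),4))
axis('marker_mid',.0075);axis('bar_mid',.044)
a=cv2.resize(im[0:300,:,::-1],(784,420));b=cv2.resize(im2[120:220,160:400,::-1],(430,179))
o=np.zeros((600,784,3),np.uint8);o[:420]=a;o[420:599,:430]=b
cv2.imwrite('pics/w17.png',o)
E
```

```text
wrist vee_mid 0.66 [332. 178.] [0.6213 0.0227 0.024 ]
wrist bar_mid 0.7 [332. 180.] [0.6197 0.0232 0.044 ]
wrist bolt_mid 0.7 [332. 184.] [0.6155 0.025  0.071 ]
wrist nut_mid 0.78 [330. 269.] [ 0.6027 -0.0922  0.049 ]
wrist nut_mid 0.59 [147. 236.] [ 0.3788 -0.0094  0.049 ]
wrist marker_mid 0.74 [275. 174.] [0.5504 0.0364 0.0075]
wrist red_riser_top 0.89 [340.  82.] [0.6412 0.1337 0.041 ]
wrist blue_riser_top 0.81 [326. 267.] [ 0.5989 -0.0922  0.041 ]
top bar_mid 0.66 [189. 184.] [0.5436 0.2622 0.044 ]
top nut_mid 0.71 [175. 283.] [0.3416 0.2828 0.049 ]
top nut_mid 0.62 [205. 142.] [0.6337 0.2321 0.049 ]
top chuck_key 0.61 [190. 182.] [0.5588 0.2697 0.    ]
marker_mid 0.66 rect [545.4  33.9] [131.9  13.6] ang 80.5
bar_mid 0.81 rect [620.7  23.9] [113.7  25. ] ang 79.7
```

View pics/w17.png

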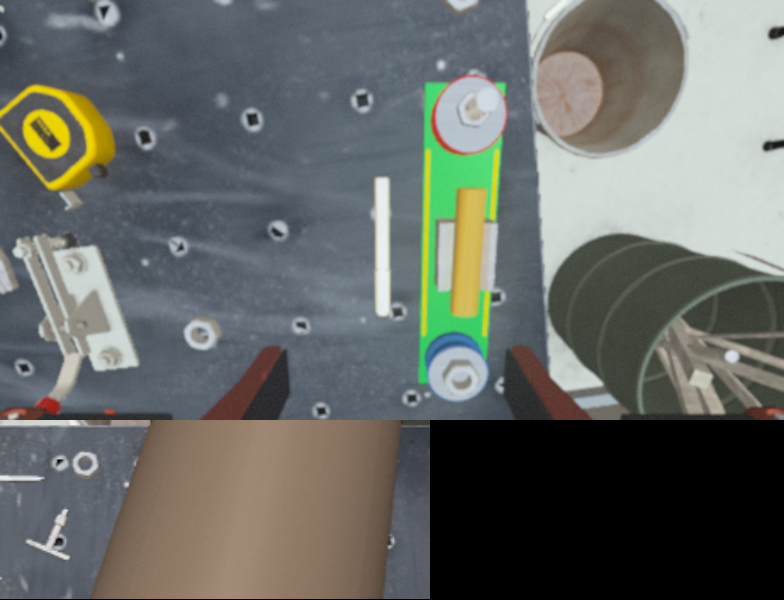

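```bash
python3 - <<'E'
from h import *
for p,z in(([337.5,76.5],.051),([335,82],.041),([347.5,70],.101),([329.5,269],.057),([327,266],.041)): print(p,np.round(at_z('wrist',p,z),4))
E
```

```text
[337.5, 76.5] [0.6376 0.1397 0.051 ]
[335, 82] [0.636  0.1353 0.041 ]
[347.5, 70] [0.6386 0.1394 0.101 ]
[329.5, 269] [ 0.6016 -0.0867  0.057 ]
[327, 266] [ 0.6001 -0.0903  0.041 ]
```

```bash
python3 - <<'E'
from h import *
print(manip.sign_off())
E
```

```text
the job is handed in; nothing more can be done
None
```

All five parts are set out on and beside the strip, and the job is handed in. It took about 38 s of the 123 s allowed. `sign_off` gives no verdict.

- **V-block:** it stands about 1–2 mm from the strip centre. I saw its sides parallel to the yellow lines but took no final angle reading.
- **Bar:** it is seated in the groove, with its centre within about 2 mm of the V-block's.
- **Bolt:** it stands upright on the red riser, about 4–5 mm from the middle by a rough reading of my own. The limit is 12 mm.
- **Nut:** it lies flat on the blue riser, also about 4 mm from the middle by that rough reading.
- **Marker:** it lies on the table on the robot's side, about 75 mm from the bar and within 1–2° of parallel.
- **Chuck key:** it was left alone. The top camera placed it at (0.559, 0.270), against (0.558, 0.264) at the start, which is within the network's scatter.

- **First bar grasp failed:** I lifted before the fingers had closed. The bar was not disturbed, and the second try worked.
- **Checks that disagreed:**
  - The last wrist-camera reading put the bolt at (0.616, 0.025), on the V-block. That contradicts the picture, which shows it on the red riser, so I discarded it.
  - The arm hid the strip from the top camera in the last look, so the final positions rest on the wrist camera alone.

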